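Seat the ball tank in its ring stand

TASK

Take the round-bottomed steel ball tank out of its low rubber collar and set it down gently, pipe stub up, in the raised ring stand that fits it, so that it sits level and centred in the ring, ready for welding. Leave the flat-bottomed canister where it is.

Things in the scene. Friction and masses are not known exactly. Their poses are not given: they have to be found in the camera images.
- tank_neck (a point): Point to grip the loose steel ball tank (0.4 to 0.85 kg): an 84 mm ball with a plain upright pipe stub on top, 28 mm in diameter, from 40 to 92 mm above the ball's centre. The point is on the stub's axis, 68 mm above the ball's centre, 24 mm below the stub's end; z points up the stub. The tank starts upright in a fixed low black rubber collar (72 mm outside, 14 mm high).
- tank_ball (a point): Centre of the ball of the same tank, 42 mm above its lowest point; z points up along the stub. The tank's lower half is the heavier, so that it stays upright when set in a ring.
- stand_ring (a point): Centre of the top face of the ring of the fixed dark steel stand that fits: ring 76 mm outside, 60 mm bore, 12 mm thick, top face 50 mm above the table, on three legs. The ball's centre is 29 mm above this point when seated. z points up. A second stand, equally high, with a wider ring (112 mm outside, 96 mm bore), is the wrong one: the tank falls through it.
- canister_center (a point): Centre (half-way up) of a loose bystander: a flat-bottomed steel canister, 76 mm in diameter, 112 mm tall, with a 28 mm pipe stub like the tank's; z points up. It is to be left alone.
Not all that is in view belongs to the job. Leave any green or orange look-alike of the part that bears tank_neck alone.

How it is judged:
By the outcome, as a careful person would: the job done as asked, in the order asked, and still so for the second after the job is handed in, with the robot touching nothing.
It also fails if it takes over 35 s, if anything falls off the work surface, if the arm or the gripper's body presses on something with over 40 N, if the wrist force passes 120 N, or if a joint passes its speed limit or range.

ROBOT

A 6-joint arm with a two-finger parallel gripper is mounted at the origin on the work surface. World frame = base frame: x ahead of the robot, y to its left, z up, the work surface at z = 0. Lengths are in mm, angles in rad, forces in N, time in s.
With the tool pointing down it reaches from about 350 to 875 mm from the base axis. Payload 15.5 kg.
Tool frame: the origin (TCP) lies midway between the tips of the shut fingers; the grasp point (between the pads) lies 19 mm behind it; z points along the fingers, y is the line along which they close (so a half turn about z gives the same grasp; the last joint's range is limited). The gripper opens to 85 mm and grips with 20 to 120 N. Pads are 22 mm wide; open, the fingers measure 114 mm over their backs; the gripper's body (76 mm by 85 mm) begins 54 mm behind the grasp point. The pads swing forward as they close: fully open they stand 13 mm farther back than shut.
Start: joints at [-1.405, 0.494, 1.345, -0, 1.302, -0.096], TCP at [161.16, -603.866, 231.277] pointing down, gripper open.
Joint ranges: [-2.91, 2.91], [-0.82, 2.16], [0.22, 2.67], [-1.22, 4.37], [0.12, 2.79], [-3.08, 3.08]. Speed limits (rad/s): [1.89, 1.89, 2.57, 3.01, 3.01, 3.01].

INTERFACE

Orientations are given as a unit quaternion [w, x, y, z].
In Python, from rig import * gives the robot as it stands.
- The arm moves only by the tool move_arm, never from a script. Its argument "moves" is a list of rows, each an object of numbers: "tx", "ty", "tz": the shift along the tool's x, y, z in m; "wx", "wy", "wz": the turn, a rotation vector about the tool's x, y, z in degrees; "gripper": the closure in counts, from 0 (fully open) to 255 (shut). In form: [{"tx": .., "ty": .., "tz": .., "wx": .., "wy": .., "wz": .., "gripper": ..}, ...]. A call has 1 to 12 rows; each row is the pose to reach, as a shift and turn from the pose commanded when the call began, along the tool's axes at that moment; what a row does not reach only later rows make up. A row lasts 1/12 s, in which the tool goes at most 41.7 mm and 7.16 degrees, less where a joint would pass 70% of its speed; a pose out of reach is approached as far as the arm can. A call with a gripper value outside its range is refused whole. The fingers move at their own pace and stop on an object; the grip force is fixed at half the most. Time passes only in rows, so rows that repeat a pose let the fingers close. It gives the time, the measured TCP pose, the force, the opening and the grip force at its end, in the units of the state.
- state(): the state, without advancing time (a new reading comes with each control period).
- camera(name): name is "side" or "top" or "wrist"; returns a dict with "color" (480x640x3 uint8, red, green, blue), "mtx" (3x3 intrinsics, pixels), "pose" (4x4, takes a point from camera to world coordinates). Camera axes: x right, y up, looking along -z (the intrinsics and any distortion apply to the point x, -y, -z); pixel columns grow to the right and rows downward; lengths in mm; the calibration is good to about 2 mm. The wrist camera is an equidistant fisheye: a pixel r from the principal point sees the ray r / f radians off the axis. A picture is of the moment at which its call begins. There is no depth.
- finish_job(): hands the job in; it is judged then, once.
Trained networks look in a picture, given as the dict that the camera call returned (one of the last four; its "shot" number tells which), for a name from the list of things; names that differ only in an ending like _2 or _b are one class to them, and where a whole thing is asked for, a point or a joint stands for the part that bears it (a point fixed in the world has none). Each returns a list of dicts, best first, with "conf" (0 to 1); they miss things now and then, are a little off and sometimes report something else, mostly with a low value. They report only what shows in the picture. A call takes as long as a camera call. They do not tell look-alikes from the thing itself.
- boxes_of(name, picture): "position" ([x, y, z] in mm, in world coordinates, good to about 4 mm: the middle of the surface that is visible of it).
- outline_of(name, picture): "region" (480x640 bool, what is visible of it).
- place_of(name, picture): "position" ([x, y, z] in mm, in world coordinates, good to about 4 mm: a listed point, or the origin of a listed thing).
The state is a dict: "time": time; "joint_positions": joint angles; "qd": joint speeds; "joint_torque": joint torques, N m; "tcp_pos": TCP position; "orientation": TCP orientation; "force": force on the tool from outside, world axes, zero at the start; "ft_torque": the same for the moment, N m; "width": finger opening in mm; "grip_force": force on a finger pad.
Only numpy, scipy, OpenCV 4.12 (cv2) and the standard library are available. Lean on these libraries where they do the work, as an engineer would, in place of code of your own. Each camera call takes 0.05 s, during which the arm holds its last target. There are 200 camera calls.

## Working session

There is one attempt and no reset: what is moved stays moved. The work goes in short steps, Python scripts to look and compute and a tool call to move; the robot and the scene stay as the last step left them, time stands still between calls to the robot, and variables do not carry over. Pictures are saved under pics/ and viewed, at most 10 in all, crops included, and the job is handed in when it is done.

Besides the shell and the picture viewer there is one more tool, called as name(argument=value, ...), one argument or row to a line, values as JSON. move_arm: Moves the arm, as the interface text tells. Its arguments: {"type":"object","properties":{"moves":{"type":"array"}},"required":["moves"]}

```bash
mkdir -p pics; python3 - <<'E'
from rig import *
import cv2,numpy as np
s=state();print(s['tcp_pos'],s['orientation'],s['time'],s['width'])
ims=[]
for n in ['side','top']:
    c=camera(n);ims.append(c['color'])
    for k in ['tank_neck','tank_ball','stand_ring','canister_center']:
        print(n,k,[(np.round(d['position']).tolist(),round(d['conf'],2)) for d in place_of(k,c)])
    cv2.imwrite(f'pics/{n}0.png',c['color'][:,:,::-1])
E
```

```text
[ 161.09683514 -603.4926683   230.69396898] [-6.16937746e-04  9.91509395e-01  1.30033606e-01 -3.41682784e-05] 0.0 85.23578289810777
side tank_neck [([403.0, 294.0, 111.0], 0.71), ([533.0, 293.0, 118.0], 0.65), ([660.0, 383.0, 108.0], 0.61)]
side tank_ball [([659.0, 379.0, 40.0], 0.91), ([536.0, 289.0, 46.0], 0.72), ([406.0, 291.0, 42.0], 0.72)]
side stand_ring [([528.0, 84.0, 51.0], 0.66)]
side canister_center [([584.0, -92.0, 54.0], 0.96)]
top tank_neck [([398.0, 292.0, 109.0], 0.64), ([662.0, 381.0, 113.0], 0.61), ([533.0, 293.0, 120.0], 0.6)]
top tank_ball [([405.0, 296.0, 42.0], 0.92), ([532.0, 292.0, 50.0], 0.82), ([656.0, 381.0, 36.0], 0.81)]
top stand_ring [([522.0, 86.0, 48.0], 0.56)]
top canister_center [([590.0, -93.0, 56.0], 0.61)]
```

View pics/side0.png

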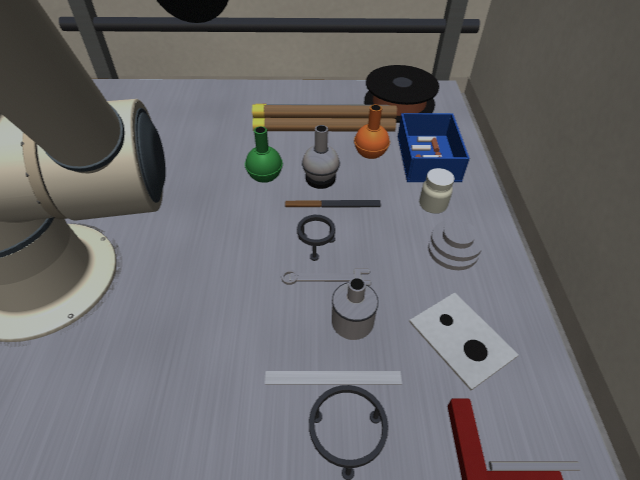

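View pics/top0.png

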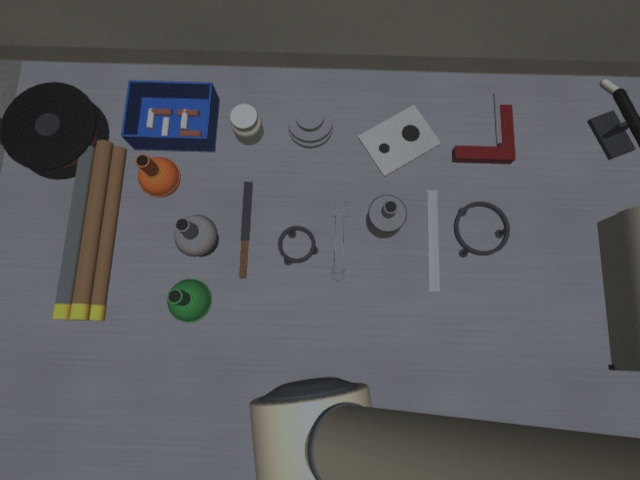

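The side view shows three flasks: green (264,160), grey steel tank in its black collar (321,160), and orange (372,135). The small ring is at (316,230), the wide ring at (348,425), and the canister at (354,310). The top view agrees, with the tank at (195,235) and the small ring at (297,244). So the tank is at about (533,292) and the ring at about (525,85).

move_arm(
  moves=[
    {"tx": 0.412, "ty": -0.307, "tz": -0.01, "gripper": 0},
    {"tx": 0.412, "ty": -0.307, "tz": -0.01, "gripper": 0},
    {"tx": 0.412, "ty": -0.307, "tz": -0.01, "gripper": 0},
    {"tx": 0.412, "ty": -0.307, "tz": -0.01, "gripper": 0},
    {"tx": 0.412, "ty": -0.307, "tz": -0.01, "gripper": 0},
    {"tx": 0.412, "ty": -0.307, "tz": -0.01, "gripper": 0},
    {"tx": 0.412, "ty": -0.307, "tz": -0.01, "gripper": 0},
    {"tx": 0.412, "ty": -0.307, "tz": -0.01, "gripper": 0},
    {"tx": 0.412, "ty": -0.307, "tz": -0.01, "gripper": 0},
    {"tx": 0.412, "ty": -0.307, "tz": -0.01, "gripper": 0},
    {"tx": 0.412, "ty": -0.307, "tz": -0.01, "gripper": 0},
    {"tx": 0.412, "ty": -0.307, "tz": -0.01, "gripper": 0},
  ],
)

```text
validation failed for argument at $.mo...
```

move_arm(
  moves=[
    {"tx": 0.412, "ty": -0.307, "tz": -0.01, "wx": 0, "wy": 0, "wz": 0, "gripper": 0},
    {"tx": 0.412, "ty": -0.307, "tz": -0.01, "wx": 0, "wy": 0, "wz": 0, "gripper": 0},
    {"tx": 0.412, "ty": -0.307, "tz": -0.01, "wx": 0, "wy": 0, "wz": 0, "gripper": 0},
    {"tx": 0.412, "ty": -0.307, "tz": -0.01, "wx": 0, "wy": 0, "wz": 0, "gripper": 0},
    {"tx": 0.412, "ty": -0.307, "tz": -0.01, "wx": 0, "wy": 0, "wz": 0, "gripper": 0},
    {"tx": 0.412, "ty": -0.307, "tz": -0.01, "wx": 0, "wy": 0, "wz": 0, "gripper": 0},
    {"tx": 0.412, "ty": -0.307, "tz": -0.01, "wx": 0, "wy": 0, "wz": 0, "gripper": 0},
    {"tx": 0.412, "ty": -0.307, "tz": -0.01, "wx": 0, "wy": 0, "wz": 0, "gripper": 0},
    {"tx": 0.412, "ty": -0.307, "tz": -0.01, "wx": 0, "wy": 0, "wz": 0, "gripper": 0},
    {"tx": 0.412, "ty": -0.307, "tz": -0.01, "wx": 0, "wy": 0, "wz": 0, "gripper": 0},
    {"tx": 0.412, "ty": -0.307, "tz": -0.01, "wx": 0, "wy": 0, "wz": 0, "gripper": 0},
    {"tx": 0.412, "ty": -0.307, "tz": -0.01, "wx": 0, "wy": 0, "wz": 0, "gripper": 0},
  ],
)

```text
time: 1.5
tcp_pos: [472.4, -210.0, 241.3]
orientation: [0.0, 0.992, 0.13, 0.0]
force: [0.7, 0.4, -0.0]
width: 85.0
grip_force: 0.0
```

move_arm(
  moves=[
    {"tx": 0.116, "ty": -0.356, "tz": 0, "wx": 0, "wy": 0, "wz": 0, "gripper": 0},
    {"tx": 0.116, "ty": -0.356, "tz": 0, "wx": 0, "wy": 0, "wz": 0, "gripper": 0},
    {"tx": 0.116, "ty": -0.356, "tz": 0, "wx": 0, "wy": 0, "wz": 0, "gripper": 0},
    {"tx": 0.116, "ty": -0.356, "tz": 0, "wx": 0, "wy": 0, "wz": 0, "gripper": 0},
    {"tx": 0.116, "ty": -0.356, "tz": 0, "wx": 0, "wy": 0, "wz": 0, "gripper": 0},
    {"tx": 0.116, "ty": -0.356, "tz": 0, "wx": 0, "wy": 0, "wz": 0, "gripper": 0},
    {"tx": 0.116, "ty": -0.356, "tz": 0, "wx": 0, "wy": 0, "wz": 0, "gripper": 0},
    {"tx": 0.116, "ty": -0.356, "tz": 0, "wx": 0, "wy": 0, "wz": 0, "gripper": 0},
    {"tx": 0.116, "ty": -0.356, "tz": 0, "wx": 0, "wy": 0, "wz": 0, "gripper": 0},
    {"tx": 0.116, "ty": -0.356, "tz": 0, "wx": 0, "wy": 0, "wz": 0, "gripper": 0},
    {"tx": 0.116, "ty": -0.356, "tz": 0, "wx": 0, "wy": 0, "wz": 0, "gripper": 0},
  ],
)

```text
time: 2.42
tcp_pos: [491.5, 164.0, 240.9]
orientation: [-0.0, 0.991, 0.132, 0.0]
force: [0.2, -0.8, -1.1]
width: 85.4
grip_force: 0.0
```

```bash
python3 - <<'E'
from rig import *
import cv2,numpy as np
s=state();print(s['tcp_pos'],s['orientation'],s['time'],s['joint_positions'])
c=camera('wrist');print(c['mtx'],c['pose'])
np.savez('w1.npz',**{k:c[k] for k in('color','mtx','pose')})
for k in ['tank_neck','tank_ball','stand_ring']:
    print(k,[(np.round(d['position'],1).tolist(),round(d['conf'],2)) for d in place_of(k,c)])
cv2.imwrite('pics/w1.png',c['color'][:,:,::-1])
E
```

```text
[491.50287836 163.95288349 240.92657698] [-3.30732078e-05  9.91263963e-01  1.31892956e-01  5.33124402e-05] 2.4167 [2.06644978e-01 3.33405477e-01 1.59285230e+00 6.19144890e-05
 1.21522363e+00 1.51286300e+00]
[[371.64829954   0.         318.86866959]
 [  0.         371.64829954 242.09618206]
 [  0.           0.           1.        ]] [[ 2.60833107e-01  9.29060329e-01  2.62322312e-01  5.58010210e+02]
 [-9.65383276e-01  2.51329811e-01  6.97743238e-02  1.82995200e+02]
 [-1.10486098e-03 -2.71441027e-01  9.62454440e-01  3.82863698e+02]
 [ 0.00000000e+00  0.00000000e+00  0.00000000e+00  1.00000000e+00]]
tank_neck [([533.3, 289.8, 113.2], 0.73), ([402.3, 290.9, 108.6], 0.68)]
tank_ball [([657.2, 379.5, 38.3], 0.98), ([530.5, 290.1, 47.6], 0.82), ([396.9, 289.1, 42.7], 0.65)]
stand_ring [([524.1, 86.0, 49.3], 0.77)]
```

View pics/w1.png

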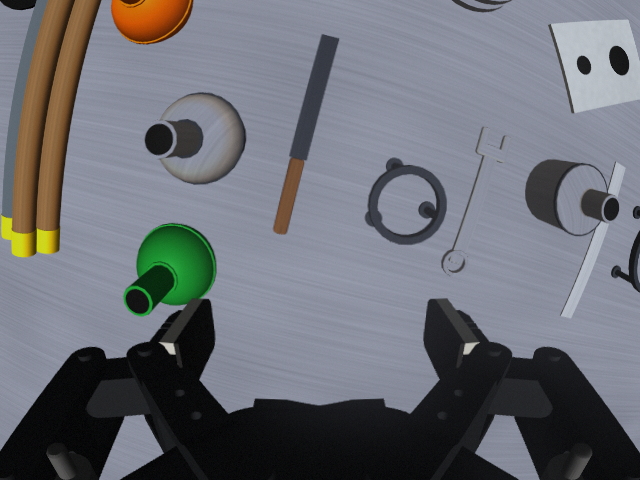

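The tank is in the wrist view, with its ball at (202,138) and stub end at (160,139). The small ring is at (407,204), and green is at (175,265). I'll refine both with model fits.

```bash
cat > h.py <<'E'
import numpy as np,cv2
from scipy.optimize import minimize
def proj(P,c):
    T=np.linalg.inv(c['pose']);q=P@T[:3,:3].T+T[:3,3]
    x,y,z=q[:,0],-q[:,1],-q[:,2];r=np.hypot(x,y);th=np.arctan2(r,z);f=c['mtx'][0,0]
    return np.c_[c['mtx'][0,2]+f*th*x/r,c['mtx'][1,2]+f*th*y/r].astype(np.float32)
t=np.linspace(0,2*np.pi,90)
circ=lambda x,y,z,r:np.c_[x+r*np.cos(t),y+r*np.sin(t),0*t+z]
def samp(g,p): return cv2.remap(g,p[:,:1],p[:,1:],1).ravel().mean()
E
python3 - <<'E'
from h import *
c=dict(np.load('w1.npz'));g=cv2.GaussianBlur(cv2.cvtColor(c['color'],7),(3,3),0).astype(np.float32)
S=lambda x,y,z,r:samp(g,proj(circ(x,y,z,r),c))
ring=lambda v:S(*v,50,35.5)+S(*v,50,32.5)-S(*v,50,41)-S(*v,40,26)*.5
o=minimize(ring,[524,86],method='Nelder-Mead',options=dict(initial_simplex=[[520,83],[529,85],[523,91]]));print('ring',o.x,o.fun)
for z in(136,140,144):
  f=lambda v:S(*v,z,9)-S(*v,z,13)
  o=minimize(f,[533,291],method='Nelder-Mead',options=dict(initial_simplex=[[529,288],[537,290],[533,296]]));print('stub',z,o.x,o.fun)
# silhouette of ball: tangent circle at centre
v=c['pose'][:3,3]
def ball(p,z,r):
  C=np.array([p[0],p[1],z]);d=v-C;L=np.linalg.norm(d);d/=L;s=r*r/L;R=r*np.sqrt(1-(r/L)**2)
  a=np.cross(d,[0,1,0]);a/=np.linalg.norm(a);b=np.cross(d,a)
  return samp(g,proj(C+s*d+R*(np.cos(t)[:,None]*a+np.sin(t)[:,None]*b),c))
q=c['pose']
for z in(44,48,52):
  f=lambda p:ball(p,z,40)-ball(p,z,44.)
  o=minimize(f,[532,291],method='Nelder-Mead',options=dict(initial_simplex=[[529,288],[537,290],[533,296]]));print('ball',z,o.x,o.fun)
E
```

```text
ring [523.12226142  88.98689048] -75.91507720947266
stub 136 [533.57351843 293.36009809] -116.69136047363281
stub 140 [533.95400373 291.6946985 ] -115.38148498535156
stub 144 [534.32416776 289.95404841] -113.18161010742188
ball 44 [534.00027585 290.62719911] -38.791473388671875
ball 48 [534.28801134 289.76533323] -46.918739318847656
ball 52 [534.59147377 288.9613889 ] -52.67095184326172
```

move_arm(
  moves=[
    {"tx": 0.074, "ty": -0.112, "tz": 0, "wx": 0, "wy": 0, "wz": 0, "gripper": 0},
    {"tx": 0.074, "ty": -0.112, "tz": 0, "wx": 0, "wy": 0, "wz": 0, "gripper": 0},
    {"tx": 0.074, "ty": -0.112, "tz": 0, "wx": 0, "wy": 0, "wz": 0, "gripper": 0},
    {"tx": 0.074, "ty": -0.112, "tz": 0, "wx": 0, "wy": 0, "wz": 0, "gripper": 0},
    {"tx": 0.074, "ty": -0.112, "tz": 0.03, "wx": 0, "wy": 0, "wz": 0, "gripper": 0},
    {"tx": 0.074, "ty": -0.112, "tz": 0.06, "wx": 0, "wy": 0, "wz": 0, "gripper": 0},
    {"tx": 0.074, "ty": -0.112, "tz": 0.06, "wx": 0, "wy": 0, "wz": 0, "gripper": 0},
    {"tx": 0.074, "ty": -0.112, "tz": 0.06, "wx": 0, "wy": 0, "wz": 0, "gripper": 0},
  ],
)

```text
time: 3.28
tcp_pos: [534.0, 287.9, 180.4]
orientation: [0.0, 0.992, 0.129, -0.001]
force: [0.5, 1.1, 0.7]
width: 85.4
grip_force: 0.0
```

```bash
python3 - <<'E'
from rig import *
from h import *
c=camera('wrist');s=state();print(s['tcp_pos'],s['orientation'])
g=cv2.GaussianBlur(cv2.cvtColor(c['color'],7),(3,3),0).astype(np.float32)
S=lambda x,y,z,r:samp(g,proj(circ(x,y,z,r),c))
for z in(136,140,144):
  f=lambda v:S(*v,z,9)-S(*v,z,13)
  o=minimize(f,[533,291],method='Nelder-Mead',options=dict(initial_simplex=[[529,288],[537,290],[533,296]]));print('stub',z,o.x,o.fun)
cv2.imwrite('pics/w2.png',c['color'][:,:,::-1])
E
```

```text
[534.87286026 288.38362391 181.91730293] [ 2.01489213e-05  9.91602251e-01  1.29325071e-01 -4.87389562e-05]
stub 136 [532.38013404 291.53261688] -102.98121643066406
stub 140 [533.67318836 291.88892558] -101.88735961914062
stub 144 [535.10241098 292.11844257] -99.4925308227539
```

View pics/w2.png

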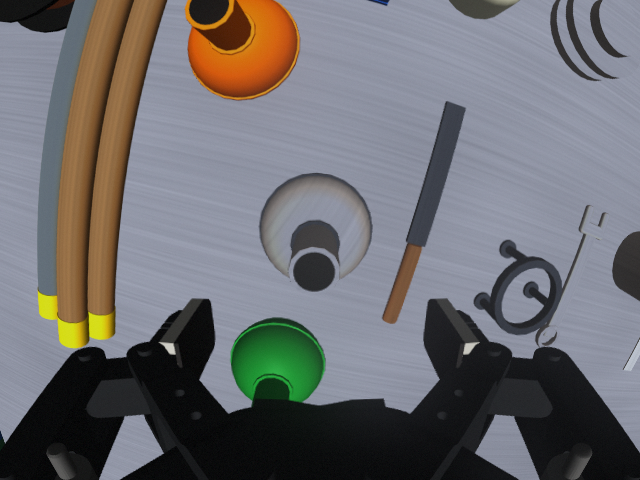

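The tank is centred ahead of the fingers, with its stub end at (315,270), and the green flask sits clear below it. Next I descend and grip.

move_arm(
  moves=[
    {"tx": 0, "ty": -0.004, "tz": 0.01, "wx": 0, "wy": 0, "wz": 0, "gripper": 0},
    {"tx": 0, "ty": -0.004, "tz": 0.03, "wx": 0, "wy": 0, "wz": 0, "gripper": 0},
    {"tx": 0, "ty": -0.004, "tz": 0.055, "wx": 0, "wy": 0, "wz": 0, "gripper": 0},
    {"tx": 0, "ty": -0.004, "tz": 0.073, "wx": 0, "wy": 0, "wz": 0, "gripper": 0},
    {"tx": 0, "ty": -0.004, "tz": 0.081, "wx": 0, "wy": 0, "wz": 0, "gripper": 100},
    {"tx": 0, "ty": -0.004, "tz": 0.082, "wx": 0, "wy": 0, "wz": 0, "gripper": 140},
    {"tx": 0, "ty": -0.004, "tz": 0.082, "wx": 0, "wy": 0, "wz": 0, "gripper": 180},
    {"tx": 0, "ty": -0.004, "tz": 0.082, "wx": 0, "wy": 0, "wz": 0, "gripper": 255},
    {"tx": 0, "ty": -0.004, "tz": 0.082, "wx": 0, "wy": 0, "wz": 0, "gripper": 255},
    {"tx": 0, "ty": -0.004, "tz": 0.082, "wx": 0, "wy": 0, "wz": 0, "gripper": 255},
    {"tx": 0, "ty": -0.004, "tz": 0.082, "wx": 0, "wy": 0, "wz": 0, "gripper": 255},
    {"tx": 0, "ty": -0.004, "tz": 0.082, "wx": 0, "wy": 0, "wz": 0, "gripper": 255},
  ],
)

```text
time: 4.33
tcp_pos: [534.3, 293.0, 100.5]
orientation: [0.0, 0.992, 0.13, 0.001]
force: [1.3, -3.5, 6.3]
width: 26.5
grip_force: 58.2
```

move_arm(
  moves=[
    {"tx": 0, "ty": 0, "tz": -0.006, "wx": 0, "wy": 0, "wz": 0, "gripper": 255},
    {"tx": 0, "ty": 0, "tz": -0.018, "wx": 0, "wy": 0, "wz": 0, "gripper": 255},
    {"tx": 0, "ty": 0, "tz": -0.035, "wx": 0, "wy": 0, "wz": 0, "gripper": 255},
    {"tx": 0, "ty": 0, "tz": -0.055, "wx": 0, "wy": 0, "wz": 0, "gripper": 255},
    {"tx": 0, "ty": 0, "tz": -0.075, "wx": 0, "wy": 0, "wz": 0, "gripper": 255},
    {"tx": 0, "ty": 0, "tz": -0.085, "wx": 0, "wy": 0, "wz": 0, "gripper": 255},
    {"tx": 0, "ty": 0, "tz": -0.09, "wx": 0, "wy": 0, "wz": 0, "gripper": 255},
    {"tx": 0, "ty": 0, "tz": -0.09, "wx": 0, "wy": 0, "wz": 0, "gripper": 255},
  ],
)

```text
time: 5.0
tcp_pos: [533.6, 293.3, 190.0]
orientation: [-0.0, 0.992, 0.13, 0.001]
force: [-0.0, -0.4, -5.5]
width: 26.7
grip_force: 59.4
```

move_arm(
  moves=[
    {"tx": -0.006, "ty": 0.018, "tz": 0, "wx": 0, "wy": 0, "wz": 0, "gripper": 255},
    {"tx": -0.015, "ty": 0.045, "tz": 0, "wx": 0, "wy": 0, "wz": 0, "gripper": 255},
    {"tx": -0.025, "ty": 0.075, "tz": 0, "wx": 0, "wy": 0, "wz": 0, "gripper": 255},
    {"tx": -0.036, "ty": 0.11, "tz": 0, "wx": 0, "wy": 0, "wz": 0, "gripper": 255},
    {"tx": -0.048, "ty": 0.145, "tz": 0, "wx": 0, "wy": 0, "wz": 0, "gripper": 255},
    {"tx": -0.057, "ty": 0.175, "tz": 0, "wx": 0, "wy": 0, "wz": 0, "gripper": 255},
    {"tx": -0.061, "ty": 0.19, "tz": 0, "wx": 0, "wy": 0, "wz": 0, "gripper": 255},
    {"tx": -0.062, "ty": 0.194, "tz": 0, "wx": 0, "wy": 0, "wz": 0, "gripper": 255},
    {"tx": -0.062, "ty": 0.194, "tz": 0, "wx": 0, "wy": 0, "wz": 0, "gripper": 255},
    {"tx": -0.062, "ty": 0.194, "tz": 0, "wx": 0, "wy": 0, "wz": 0, "gripper": 255},
  ],
)

```text
time: 5.83
tcp_pos: [523.2, 90.2, 188.4]
orientation: [-0.0, 0.992, 0.13, -0.0]
force: [0.1, 0.4, -5.0]
width: 26.4
grip_force: 60.3
```

```bash
python3 - <<'E'
from rig import *
from h import *
c=camera('wrist');d=camera('side');s=state();print(s['tcp_pos'],s['orientation'],s['force'],s['time'])
for n,k in(('wrist',c),('side',d)):
  for nm in('tank_neck','tank_ball','stand_ring'): print(n,nm,[(np.round(e['position'],1).tolist(),round(e['conf'],2)) for e in place_of(nm,k)])
np.savez('w3.npz',**{k:c[k] for k in('color','mtx','pose')})
np.savez('s3.npz',**{k:d[k] for k in('color','mtx','pose')})
u=cv2.resize(d['color'][130:330,220:460],(480,400));v=np.zeros((400,800,3),np.uint8);v[:,:480]=u[:,:480];w=cv2.resize(c['color'],(320,240));v[:240,480:]=w
cv2.imwrite('pics/w3.png',v[:,:,::-1])
E
```

```text
[523.2829526   90.71889968 188.63486968] [-1.48158068e-04  9.91448611e-01  1.30497377e-01 -2.52926438e-04] [ 0.27860185  0.18624398 -5.03245484] 5.9333
wrist tank_neck [([655.2, 381.3, 114.3], 0.86), ([401.6, 292.7, 107.5], 0.72), ([518.6, 90.6, 198.5], 0.67)]
wrist tank_ball [([659.9, 382.5, 38.1], 0.66)]
wrist stand_ring []
side tank_neck [([402.7, 296.3, 110.5], 0.85), ([657.6, 380.6, 107.4], 0.84)]
side tank_ball [([655.3, 379.8, 38.3], 0.93), ([523.7, 87.6, 133.0], 0.61), ([406.9, 290.2, 43.7], 0.58)]
side stand_ring [([526.8, 85.4, 53.6], 0.78)]
```

View pics/w3.png

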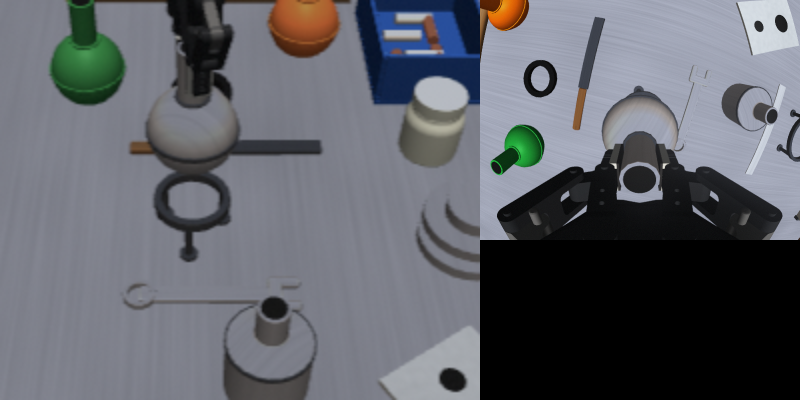

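The side view shows the tank held upright at (193,125) above the small ring at (192,200), and the wrist view agrees. I'll compare ball and ring in the fixed side view for their relative offset.

```bash
python3 - <<'E'
from h import *
def pin(P,c):
    T=np.linalg.inv(c['pose']);q=P@T[:3,:3].T+T[:3,3];K=c['mtx']
    return np.c_[K[0,2]-K[0,0]*q[:,0]/q[:,2],K[1,2]+K[1,1]*q[:,1]/q[:,2]].astype(np.float32)
d=dict(np.load('s3.npz'));c=dict(np.load('w3.npz'))
def fit(f,x0):
  x0=np.array(x0,float);o=minimize(f,x0,method='Nelder-Mead',options=dict(initial_simplex=np.vstack([x0]+[x0+5*e for e in np.eye(len(x0))])));return o.x.round(1),round(o.fun,1)
gray=lambda c:cv2.GaussianBlur(cv2.cvtColor(c['color'],7),(3,3),0).astype(np.float32)
def S(g,P): return cv2.remap(g,P[:,:1],P[:,1:],1).ravel()
g=gray(d);bg=S
m=lambda v,z,r:S(g,pin(circ(v[0],v[1],z,r),d)).mean()
print('ring side',fit(lambda v:m(v,50,36)+m(v,50,32.5)-m(v,50,41)-m(v,50,27),[522,86]))
def ballP(C,r,cam,lo,hi):
  v=cam['pose'][:3,3];C=np.array(C);e=v-C;L=np.linalg.norm(e);e/=L;R=r*np.sqrt(1-(r/L)**2)
  a=np.cross([0,0,1.],e);a/=np.linalg.norm(a);b=np.cross(e,a);k=(np.sin(t)>lo)&(np.sin(t)<hi)
  return C+r*r/L*e+R*(np.cos(t)[k,None]*a+np.sin(t)[k,None]*b)
# ball: maximise edge strength on lower silhouette
for x in (519,523,527):
  f=lambda v:-np.abs(S(g,pin(ballP((x,v[0],v[1]),40.5,d,-1,.5),d))-S(g,pin(ballP((x,v[0],v[1]),44,d,-1,.5),d))).mean()
  print('ball side y,z at x',x,fit(f,[90,135]))
gw=gray(c);mw=lambda v,z,r:S(gw,proj(circ(v[0],v[1],z,r),c)).mean()
for z in(224,228,232): print('stub wrist',z,fit(lambda v:mw(v,z,9)-mw(v,z,13),[523,90]))
print(d['pose'][:3,3])
E
```

```text
ring side (array([522. ,  76.6]), np.float64(-82.0))
ball side y,z at x 519 (array([116.8, 109.8]), np.float64(-21.3))
ball side y,z at x 523 (array([ 78.8, 147.3]), np.float64(-25.9))
ball side y,z at x 527 (array([131.2,  97.6]), np.float64(-18.3))
stub wrist 224 (array([520.7,  90.7]), np.float64(-129.4))
stub wrist 228 (array([523. ,  91.3]), np.float64(-123.6))
stub wrist 232 (array([525.1,  91.9]), np.float64(-107.0))
[ 517.19937031 -515.62987868  693.49626353]
```

```bash
python3 - <<'E'
from h import *
d=dict(np.load('s3.npz'));K=d['mtx'];print(K,d['pose'].round(3))
def ray(u,v): 
  r=d['pose'][:3,:3]@np.array([(u-K[0,2])/K[0,0],-(v-K[1,2])/K[1,1],-1]);return d['pose'][:3,3],r
for z,p in((50,(316,230)),(50,(316,228)),(45,(316,230)),(135.6,(316.5,193.5))):
  o,r=ray(*p);print(p,z,(o+r*(z-o[2])/r[2]).round(1))
g=cv2.cvtColor(d['color'],7);print(g[208:250,316].tolist());print(g[230,290:342].tolist())
w=dict(np.load('w1.npz'));g=cv2.cvtColor(w['color'],7)
P=proj(np.r_[circ(523.1,88.,50,38),circ(523.1,88.,50,30)],w)
im=cv2.resize(w['color'][150:260,350:470],None,fx=5,fy=5,interpolation=cv2.INTER_NEAREST)[:,:,::-1].copy()
for p in P: cv2.circle(im,tuple(int(q) for q in (p-[350,150])*5+2),1,(0,0,255),-1)
cv2.imwrite('pics/r.png',im)
E
```

```text
[[448.71374199   0.         316.03018095]
 [  0.         448.71374199 237.49635798]
 [  0.           0.           1.        ]] [[ 1.00000e+00 -2.00000e-03 -7.00000e-03  5.17199e+02]
 [-3.00000e-03  7.46000e-01 -6.66000e-01 -5.15630e+02]
 [ 6.00000e-03  6.66000e-01  7.46000e-01  6.93496e+02]
 [ 0.00000e+00  0.00000e+00  0.00000e+00  1.00000e+00]]
(316, 230) 50 [522.9  79.1  50. ]
(316, 228) 50 [523.   84.5  50. ]
(316, 230) 45 [523.   83.8  45. ]
(316.5, 193.5) 135.6 [523.3  90.9 135.6]
[90, 69, 37, 33, 69, 64, 59, 54, 51, 39, 31, 31, 45, 132, 131, 132, 132, 132, 131, 132, 132, 132, 131, 132, 132, 132, 132, 132, 132, 133, 133, 92, 52, 51, 46, 33, 30, 33, 95, 95, 96, 96]
[131, 131, 132, 133, 133, 131, 108, 64, 52, 52, 46, 34, 31, 31, 94, 130, 129, 130, 131, 130, 129, 128, 129, 131, 132, 131, 131, 131, 129, 128, 128, 130, 130, 130, 130, 130, 129, 129, 127, 97, 29, 41, 52, 53, 45, 96, 131, 131, 131, 132, 130, 129]
```

View pics/r.png

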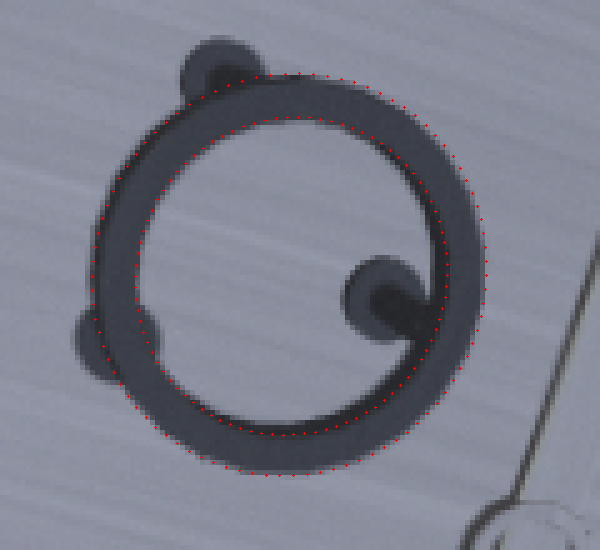

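The ring projection at (523,88) matches the picture to about 1 mm, while the side view's inner edges give y≈86.5. I'll shift about -4 mm in y and go down to just above the seat.

move_arm(
  moves=[
    {"tx": -0.001, "ty": 0.0037, "tz": 0.005, "wx": 0, "wy": 0, "wz": 0, "gripper": 255},
    {"tx": -0.001, "ty": 0.0037, "tz": 0.015, "wx": 0, "wy": 0, "wz": 0, "gripper": 255},
    {"tx": -0.001, "ty": 0.0037, "tz": 0.027, "wx": 0, "wy": 0, "wz": 0, "gripper": 255},
    {"tx": -0.001, "ty": 0.0037, "tz": 0.037, "wx": 0, "wy": 0, "wz": 0, "gripper": 255},
    {"tx": -0.001, "ty": 0.0037, "tz": 0.043, "wx": 0, "wy": 0, "wz": 0, "gripper": 255},
    {"tx": -0.001, "ty": 0.0037, "tz": 0.047, "wx": 0, "wy": 0, "wz": 0, "gripper": 255},
    {"tx": -0.001, "ty": 0.0037, "tz": 0.05, "wx": 0, "wy": 0, "wz": 0, "gripper": 255},
    {"tx": -0.001, "ty": 0.0037, "tz": 0.05, "wx": 0, "wy": 0, "wz": 0, "gripper": 255},
    {"tx": -0.001, "ty": 0.0037, "tz": 0.05, "wx": 0, "wy": 0, "wz": 0, "gripper": 255},
  ],
)

```text
time: 6.98
tcp_pos: [523.6, 85.9, 139.1]
orientation: [0.0, 0.992, 0.13, 0.0]
force: [-0.2, -0.5, -5.4]
width: 26.7
grip_force: 60.3
```

```bash
python3 - <<'E'
from rig import *
import cv2,numpy as np
d=camera('side');e=camera('top');s=state();print(s['tcp_pos'],s['orientation'],s['force'],s['ft_torque'])
u=cv2.resize(d['color'][160:280,260:370],None,fx=5,fy=5,interpolation=cv2.INTER_CUBIC);cv2.imwrite('pics/s4.png',u[:,:,::-1])
E
```

```text
[523.71179411  85.89311324 139.40987127] [2.40757935e-05 9.91508002e-01 1.30045111e-01 3.86667283e-04] [-0.53729136 -0.28162259 -5.28469163] [-0.00138915 -0.00102736  0.01288188]
```

View pics/s4.png

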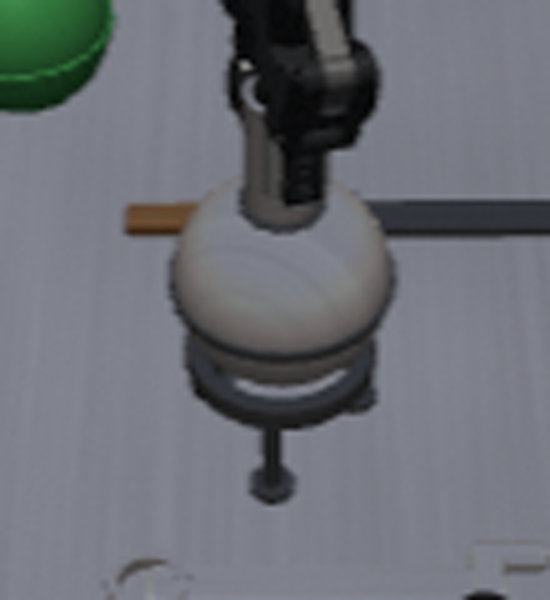

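The ball (centre column 283) sits above the ring (column 281) with a small gap in front. I'll descend slowly and watch the force.

move_arm(
  moves=[
    {"tx": 0, "ty": 0, "tz": 0.002, "wx": 0, "wy": 0, "wz": 0, "gripper": 255},
    {"tx": 0, "ty": 0, "tz": 0.004, "wx": 0, "wy": 0, "wz": 0, "gripper": 255},
    {"tx": 0, "ty": 0, "tz": 0.005, "wx": 0, "wy": 0, "wz": 0, "gripper": 255},
    {"tx": 0, "ty": 0, "tz": 0.005, "wx": 0, "wy": 0, "wz": 0, "gripper": 255},
    {"tx": 0, "ty": 0, "tz": 0.005, "wx": 0, "wy": 0, "wz": 0, "gripper": 255},
  ],
)

```text
time: 7.5
tcp_pos: [523.4, 85.9, 134.0]
orientation: [-0.0, 0.992, 0.13, -0.0]
force: [-0.4, 0.1, -5.6]
width: 26.5
grip_force: 60.3
```

move_arm(
  moves=[
    {"tx": 0, "ty": 0, "tz": 0.0005, "wx": 0, "wy": 0, "wz": 0, "gripper": 255},
    {"tx": 0, "ty": 0, "tz": 0.001, "wx": 0, "wy": 0, "wz": 0, "gripper": 255},
    {"tx": 0, "ty": 0, "tz": 0.001, "wx": 0, "wy": 0, "wz": 0, "gripper": 255},
    {"tx": 0, "ty": 0, "tz": 0.001, "wx": 0, "wy": 0, "wz": 0, "gripper": 255},
  ],
)

```text
time: 7.83
tcp_pos: [523.5, 85.9, 133.1]
orientation: [-0.0, 0.992, 0.13, 0.0]
force: [-0.4, 0.6, -4.3]
width: 26.8
grip_force: 60.3
```

move_arm(
  moves=[
    {"tx": 0, "ty": 0, "tz": 0.0005, "wx": 0, "wy": 0, "wz": 0, "gripper": 255},
    {"tx": 0, "ty": 0, "tz": 0.001, "wx": 0, "wy": 0, "wz": 0, "gripper": 255},
    {"tx": 0, "ty": 0, "tz": 0.001, "wx": 0, "wy": 0, "wz": 0, "gripper": 255},
    {"tx": 0, "ty": 0, "tz": 0.001, "wx": 0, "wy": 0, "wz": 0, "gripper": 255},
  ],
)

```text
time: 8.17
tcp_pos: [523.6, 86.0, 132.3]
orientation: [-0.0, 0.992, 0.13, 0.0]
force: [-0.7, 2.5, 4.1]
width: 26.8
grip_force: 61.0
```

Contact: the ring pushes slightly toward +y, so I ease that way.

move_arm(
  moves=[
    {"tx": 0, "ty": -0.0004, "tz": 0, "wx": 0, "wy": 0, "wz": 0, "gripper": 255},
    {"tx": 0.0001, "ty": -0.0008, "tz": 0, "wx": 0, "wy": 0, "wz": 0, "gripper": 255},
    {"tx": 0.0001, "ty": -0.0008, "tz": 0, "wx": 0, "wy": 0, "wz": 0, "gripper": 255},
    {"tx": 0.0001, "ty": -0.0008, "tz": 0, "wx": 0, "wy": 0, "wz": 0, "gripper": 255},
  ],
)

```text
time: 8.5
tcp_pos: [523.4, 86.6, 132.1]
orientation: [0.0, 0.992, 0.13, 0.0]
force: [0.2, -0.7, 2.7]
width: 27.2
grip_force: 61.0
```

move_arm(
  moves=[
    {"tx": 0, "ty": 0, "tz": 0.0003, "wx": 0, "wy": 0, "wz": 0, "gripper": 255},
    {"tx": 0, "ty": 0, "tz": 0.0005, "wx": 0, "wy": 0, "wz": 0, "gripper": 255},
    {"tx": 0, "ty": 0, "tz": 0.0005, "wx": 0, "wy": 0, "wz": 0, "gripper": 255},
    {"tx": 0, "ty": 0, "tz": 0.0005, "wx": 0, "wy": 0, "wz": 0, "gripper": 255},
  ],
)

```text
time: 8.83
tcp_pos: [523.6, 86.6, 131.9]
orientation: [0.0, 0.992, 0.13, 0.0]
force: [-0.4, -0.2, 9.2]
width: 26.4
grip_force: 61.6
```

Seated, with about 14 N down and no side force. Now a gradual release.

move_arm(
  moves=[
    {"tx": 0, "ty": 0, "tz": 0, "wx": 0, "wy": 0, "wz": 0, "gripper": 180},
    {"tx": 0, "ty": 0, "tz": 0, "wx": 0, "wy": 0, "wz": 0, "gripper": 165},
    {"tx": 0, "ty": 0, "tz": 0, "wx": 0, "wy": 0, "wz": 0, "gripper": 155},
    {"tx": 0, "ty": 0, "tz": 0, "wx": 0, "wy": 0, "wz": 0, "gripper": 140},
    {"tx": 0, "ty": 0, "tz": 0, "wx": 0, "wy": 0, "wz": 0, "gripper": 110},
    {"tx": 0, "ty": 0, "tz": 0, "wx": 0, "wy": 0, "wz": 0, "gripper": 70},
    {"tx": 0, "ty": 0, "tz": 0, "wx": 0, "wy": 0, "wz": 0, "gripper": 30},
    {"tx": 0, "ty": 0, "tz": 0, "wx": 0, "wy": 0, "wz": 0, "gripper": 0},
    {"tx": 0, "ty": 0, "tz": 0, "wx": 0, "wy": 0, "wz": 0, "gripper": 0},
    {"tx": 0, "ty": 0, "tz": 0, "wx": 0, "wy": 0, "wz": 0, "gripper": 0},
    {"tx": 0, "ty": 0, "tz": 0, "wx": 0, "wy": 0, "wz": 0, "gripper": 0},
  ],
)

```text
time: 9.75
tcp_pos: [523.3, 86.7, 131.5]
orientation: [-0.0, 0.992, 0.13, -0.0]
force: [-1.1, 0.8, -0.3]
width: 85.1
grip_force: 0.0
```

move_arm(
  moves=[
    {"tx": 0, "ty": 0, "tz": -0.008, "wx": 0, "wy": 0, "wz": 0, "gripper": 0},
    {"tx": 0, "ty": 0, "tz": -0.025, "wx": 0, "wy": 0, "wz": 0, "gripper": 0},
    {"tx": 0, "ty": 0, "tz": -0.05, "wx": 0, "wy": 0, "wz": 0, "gripper": 0},
    {"tx": 0, "ty": 0, "tz": -0.08, "wx": 0, "wy": 0, "wz": 0, "gripper": 0},
    {"tx": 0, "ty": 0, "tz": -0.11, "wx": 0, "wy": 0, "wz": 0, "gripper": 0},
    {"tx": 0, "ty": 0, "tz": -0.14, "wx": 0, "wy": 0, "wz": 0, "gripper": 0},
    {"tx": 0, "ty": 0, "tz": -0.15, "wx": 0, "wy": 0, "wz": 0, "gripper": 0},
    {"tx": 0, "ty": 0, "tz": -0.15, "wx": 0, "wy": 0, "wz": 0, "gripper": 0},
    {"tx": 0, "ty": 0, "tz": -0.15, "wx": 0, "wy": 0, "wz": 0, "gripper": 0},
  ],
)

```text
time: 10.5
tcp_pos: [523.3, 86.6, 281.8]
orientation: [0.0, 0.992, 0.13, 0.0]
force: [-0.1, -0.3, -0.6]
width: 85.7
grip_force: 0.0
```

```bash
python3 - <<'E'
from rig import *
import cv2,numpy as np
d=camera('side');e=camera('wrist');s=state();print(s['tcp_pos'],s['force'],s['time'])
for nm in('tank_neck','tank_ball'):
  for k in(d,e): print(nm,[(np.round(q['position'],1).tolist(),round(q['conf'],2)) for q in place_of(nm,k)])
v=np.hstack([cv2.resize(d['color'][140:290,230:380],(400,400)),cv2.resize(e['color'][:,80:560],(400,400))]);cv2.imwrite('pics/f.png',v[:,:,::-1])
E
```

```text
[522.63712974  86.63099396 280.42654018] [-0.53602478  0.17207582 -0.36912941] 10.6
tank_neck [([658.3, 379.7, 106.5], 0.71), ([403.0, 295.8, 113.2], 0.56), ([526.4, 86.8, 149.6], 0.55)]
tank_neck [([405.3, 292.0, 109.5], 0.92), ([655.1, 379.5, 108.8], 0.66), ([517.8, 87.8, 144.9], 0.6)]
tank_ball [([407.7, 288.5, 40.7], 0.93), ([658.9, 381.5, 39.8], 0.77), ([526.1, 81.7, 78.6], 0.76)]
tank_ball [([402.4, 287.9, 44.3], 0.96), ([658.3, 379.4, 39.0], 0.87)]
```

View pics/f.png

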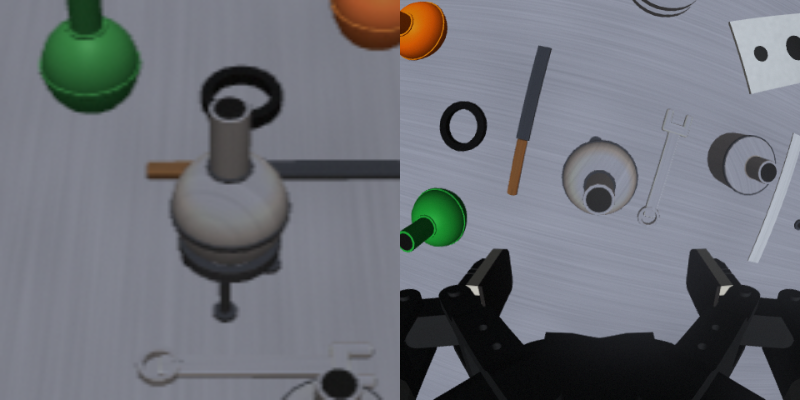

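The left half (side view) shows the tank seated upright in the small ring at (230,215), with its stub vertical. The right half (wrist view) shows it free at (600,175), the collar empty at (463,125), and the gripper clear. Handing it in.

```bash
python3 -c "
from rig import *
print(finish_job())"
```

```text
the job is handed in; nothing more can be done
None
```

The ball tank is seated upright and centred in the small ring stand, stub up. The canister was left untouched, the gripper is clear, and the job was handed in at about 10.6 s.

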